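# Free the indexing turntable for the next face of the fossil

### The job

I want to turn the fossil to its next face, so free the indexing turntable for me. First blow the grit off the plunger's seat: squeeze the trigger of the air gun in its stand all the way in, keep it in for a good second and let it go again. Then pull the index plunger's knob straight up, fully back against its spring, and finish while still holding it there with the gripper, the pin clear of its hole; I will turn the table myself, so do not turn it, and leave the fossil, jar, brush and hammer where they are.

Things in the scene. Friction and masses are not known exactly. Their poses are not given: they have to be found in the camera images.
- turntable: Indexing turntable, fixed to the bench, elsewhere each time. Origin: on its turning axis at bench level, z up. Grey base plate 290 x 240 mm. Aluminium disc 240 mm across, top 75 mm up, with a ring of 24 dark index holes and a rubber mat (top 78 mm up). At its -x side a grey bracket (40 mm wide, top 109 mm up) holds the upright index plunger at x = -108 mm, y = 0.
- plunger (a joint): Lift of the index plunger (m), straight up: 0 = sprung home, its 10 mm pin 9 mm deep in the disc's hole; 0.014 = fully back against its end stop, pin tip 5 mm above the disc. The spring pulls it home with about 6 N at the start, 16 N fully back; let go, it snaps home.
- pull_knob: The plunger's pull knob: upright black ribbed cylinder, 29 mm across, 28 mm tall, its underside 124 mm above the bench when home, over a steel nut 25 mm across on the bracket arm. Free all round; pinch it from above. Origin on its axis, at bench level when home; it rises with the knob. Axes as the turntable's.
- knob_centre (a point): Centre of the pull knob, on its axis, 138 mm above the bench when home; rises with the knob. Axes as the turntable's.
- disc (a joint): Turn of the turntable's disc in rad, 0 at the start, positive anticlockwise from above. Locked by the pin while it is in its hole; free with light friction once the pin is out.
- air_gun: Air blow gun lying on its side in a fixed stand on the turntable's +y side, aimed at the plunger's seat; its distance and yaw vary. Origin at bench level under the clamp post, z up. Mid-plane level, 100 mm up. Barrel along -y to the nozzle tip at y = -140 mm. Handle along +x (x 10 to 114 mm, y -1 to 27 mm, 26 mm thick in z), the trigger blade in front of it on its -y side. Stand plate 12 mm thick.
- grip_mid (a point): Fixed point on the gun (x 63, y 5, z 100 mm of air_gun; same axes): put the middle between two fingers here to squeeze trigger and handle together from above, closing along the gun's y axis. Over both it measures about 54 mm with the trigger at rest, 37 mm squeezed. The space below is free down to the 12 mm stand plate.
- trigger (a joint): Turn of the gun's trigger (rad) about its upright hinge pin near the barrel: 0 = sprung out, 0.28 = fully squeezed against its stop. The spring force at mid blade is about 3 N at rest and 10 N fully squeezed; let go, it springs out.
- trigger_pad (a point): Middle of the trigger blade (70 mm long, 8 mm thick, 18 mm tall, steel), 45 mm from its hinge; moves with it, towards the gun's +y when squeezed.
- stone: Fossil: beige stone slab about 104 x 74 x 42 mm with a brown coiled shell on top, lying loose on the rubber mat in the middle of the disc at any yaw. Origin centre of its underside. Leave it.
- jar: Bystander: amber screw jar, 60 mm across, 85 mm tall, standing on the bench. Origin centre of its underside. Leave it.
- brush: Bystander: 200 mm hand brush lying on the bench on the disc's -y side, beside the jar. Leave it.
- hammer: Bystander: hammer lying on the bench on the far side of the air gun. Leave it.

How it is judged:
On the way, in this order (a step that is already met when the one before it is completed fails the run):
1. the air gun's trigger is squeezed nearly all the way in and kept in, the plunger still home (value of joint trigger above 0.235 rad and value of joint plunger below 0.003 m), for 0.6 s.
2. the trigger is let go and has sprung out (value of joint trigger below 0.03 rad), for 0.2 s.
3. the plunger is pulled back (value of joint plunger above 0.0115 m), for 0.2 s.
At the end, for the whole second after the job is handed in: The plunger is held at least 11.5 mm of its 14 mm back (pin clear of the disc), by the fingers on the knob (over 3 N), the trigger is out (below 0.03 rad) and the disc stands within 0.06 rad of where it was, all through the last second (value of joint plunger above 0.0115 m and contact force between the fingers and pull_knob above 3 N and value of joint trigger below 0.03 rad and value of joint disc between -0.06 and 0.06 rad); the arm keeps its last pose, push and grip.
It fails at once if the turntable is turned by more than 0.06 rad (value of joint disc above 0.06 rad or value of joint disc below -0.06 rad).
It fails at once if the fossil is shifted by more than 15 mm (distance of stone from where it was at the start of the episode above 0.015 m).
It fails at once if jar, brush or hammer is shifted by more than 25 mm (distance of any of jar, brush, hammer from where it was at the start of the episode above 0.025 m).
It also fails if it takes over 42 s, if anything falls off the work surface, if the arm or the gripper's body presses on something with over 40 N, if the wrist force passes 120 N, or if a joint passes its speed limit or range.

### The arm

A 6-joint arm with a two-finger parallel gripper is mounted at the origin on the work surface. World frame = base frame: x ahead of the robot, y to its left, z up, the work surface at z = 0. Lengths are in m, angles in rad, forces in N, time in s.
With the tool pointing down it reaches from about 0.35 to 0.775 m from the base axis. Payload 5.5 kg.
Tool frame: the origin (TCP) lies where the fingers leave the gripper's body, on its centre line; the fingertips stand env.tip_reach ahead of it and the grasp point (between the pads) lies 54 mm ahead of it (env.tip_reach is the distance from the TCP to the fingertips, in m); z points along the fingers, y is the line along which they close (so a half turn about z gives the same grasp; the last joint's range is limited). The gripper opens to 85 mm and grips with 20 to 120 N. Pads are 22 mm wide; open, the fingers measure 114 mm over their backs; the gripper's body (76 mm by 85 mm) begins 54 mm behind the grasp point. The pads swing forward as they close: fully open they stand 13 mm farther back than shut.
Start: joints at [-1.252, 0.313, 0.046, 1.304, 0, 1.431], TCP at [0.255, -0.516, 0.304] pointing down, gripper open.
Joint ranges: [-2.76, 2.76], [-0.86, 1.69], [-1.03, 1.26], [-2.2, 2.34], [-1.47, 1.5], [-3.14, 3.14]. Speed limits (rad/s): [2.57, 2.57, 3.14, 3.14, 3.14, 3.14].

### API

Orientations are given as a unit quaternion [w, x, y, z].
In Python, from workcell import status, optics, hand_in, env gives the robot as it stands.
- The arm moves only by the shell command python3 -m handwheel 'ROWS' [FORCE]. ROWS is a JSON object whose one key "deltas" holds a list of rows, each a list of 5 numbers: the opening, from -1 (shut) to 1 (fully open), then the shift along the tool's x, y, z in units of 40 mm (1.0 is 40 mm), then the turn about the tool's z in units of 10 degrees (1.0 is 10 degrees). In form: {"deltas": [[jaw, x, y, z, roll], ...]}. A call has 1 to 20 rows; each row shifts and turns the commanded pose from where the row before left it, along the tool's axes as they then stand; what a row does not reach is not made up. A row lasts 1/8 s, in which the tool goes at most 62.5 mm and 10.7 degrees, less where a joint would pass 70% of its speed; a pose out of reach is approached as far as the arm can. A call is refused whole if a number of a shift passes 1 or a number of a turn 1, either way. A call with a gripper value outside its range is refused whole. The fingers move at their own pace and stop on an object; FORCE is the grip in N (left out, the last holds). Time passes only in rows, so rows that do not move let the fingers close. It gives the time, the measured TCP pose, the force, the opening and the grip force at its end, in the units of the state.
- status.get_state(): the state, without advancing time (a new reading comes with each control period).
- optics.read_camera(name): name is "scene" or "top" or "wrist"; returns a dict with "frame" (480x640x3 uint8, red, green, blue), "depth" (480x640 float32, m along the optical axis (not along the pixel's ray), 0 where there is no reading), "vfov" (degrees; the focal length in pixels is half the picture's height over the tangent of half this angle, whatever the lens; pixels are square), "cx", "cy" (the principal point, pixels), "k1" (the pictures are not rectified: a ray, as slopes to the right and down, at radius r is drawn at 1 + k1 r^2 times it, then the intrinsics apply), "origin" and "attitude" of the camera in the world. Camera axes: x right, y down, z forward; pixel columns grow to the right and rows downward; lengths in m; the calibration is good to about 2 mm. A picture is of the moment at which its call begins.
- hand_in(): hands the job in; it is judged then, once.
The state is a dict: "clock": time; "joint_pos": joint angles; "qvel": joint speeds; "tau": joint torques, N m; "tcp_pos": TCP position; "orientation": TCP orientation; "wrist_force": force on the tool from outside, world axes, zero at the start; "ft_torque": the same for the moment, N m; "finger_gap": finger opening in m; "grip_force": force on a finger pad.
Only numpy, scipy, OpenCV 4.12 (cv2) and the standard library are available. Lean on these libraries where they do the work, as an engineer would, in place of code of your own. Each camera call takes 0.05 s, during which the arm holds its last target. There are 200 camera calls.

## Working session

There is one attempt and no reset: what is moved stays moved. The work goes in short steps, Python scripts to look and compute and a shell command to move; the robot and the scene stay as the last step left them, time stands still between calls to the robot, and variables do not carry over. Pictures are saved under pics/ and viewed, at most 10 in all, crops included, and the job is handed in when it is done.

```bash
mkdir -p pics
cat > h.py <<'E'
import numpy as np, cv2
from scipy.spatial.transform import Rotation as R
from workcell import status, optics, env
def rot(a):
    a=np.array(a,float)
    return a if a.shape==(3,3) else R.from_quat([a[1],a[2],a[3],a[0]]).as_matrix()
def cloud(c):
    H,W=c["depth"].shape; f=H/2/np.tan(np.radians(c["vfov"])/2)
    K=np.array([[f,0,c["cx"]],[0,f,c["cy"]],[0,0,1]])
    u,v=np.meshgrid(np.arange(W),np.arange(H))
    p=cv2.undistortPoints(np.stack([u,v],-1).reshape(-1,1,2).astype(float),K,np.array([c["k1"],0,0,0.])).reshape(H,W,2)
    d=np.dstack([p,np.ones((H,W))])@rot(c["attitude"]).T   # ray directions
    return d, np.array(c["origin"])+d*c["depth"][...,None]
def onplane(c,d,u,v,z):
    o=np.array(c["origin"]); r=d[int(v),int(u)]; return o+r*(z-o[2])/r[2]
E
python3 - <<'E'
from h import *
import pickle
for n in ("scene","top"):
    c=optics.read_camera(n); pickle.dump(c,open(n+".pkl","wb"))
    cv2.imwrite(f"pics/{n}0.png",c["frame"][...,::-1]); print(n,c["origin"],c["attitude"],c["vfov"],c["k1"],(c["depth"]>0).mean())
print(status.get_state(),env.tip_reach)
E
```

```text
scene [ 1.16136456 -0.39130018  1.25416426] [-0.24182603  0.83986645  0.46718561 -0.13372405] 45.624885940160475 -0.12450253218247753 0.9960286458333333
top [0.51986904 0.01447572 0.95800167] [ 0.01449715 -0.69673509  0.71665618 -0.02745833] 57.53012893938431 -0.025401049804773753 0.9960416666666667
{'clock': 0.1, 'joint_pos': array([-1.25159558e+00,  3.13940547e-01,  4.51496926e-02,  1.30357400e+00,
        9.82493324e-07,  1.43121751e+00]), 'qvel': array([-0.002378  , -0.00171978,  0.00255563, -0.00050847,  0.00052403,
        0.00076173]), 'tau': array([ 2.00823830e-03, -4.81728637e+01,  2.99241596e+01,  1.28092009e-02,
       -1.95586049e-04, -1.14633188e-06]), 'tcp_pos': array([ 0.25454766, -0.51524967,  0.30311261]), 'orientation': array([-7.81145923e-04,  9.73805030e-01,  2.27383261e-01, -6.98514689e-05]), 'wrist_force': array([ 0.19884351, -0.28220104,  0.68871983]), 'ft_torque': array([-0.04744485,  0.03505603, -0.01110593]), 'grip_force': 0.0, 'finger_gap': 0.08528847084785787} 0.0726
```

View pics/top0.png

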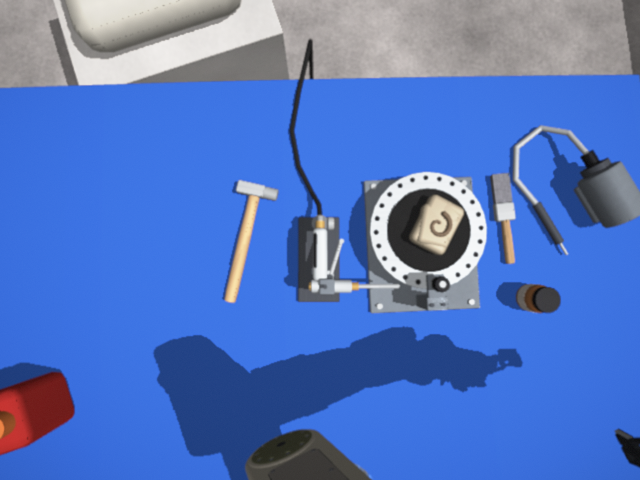

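View pics/scene0.png

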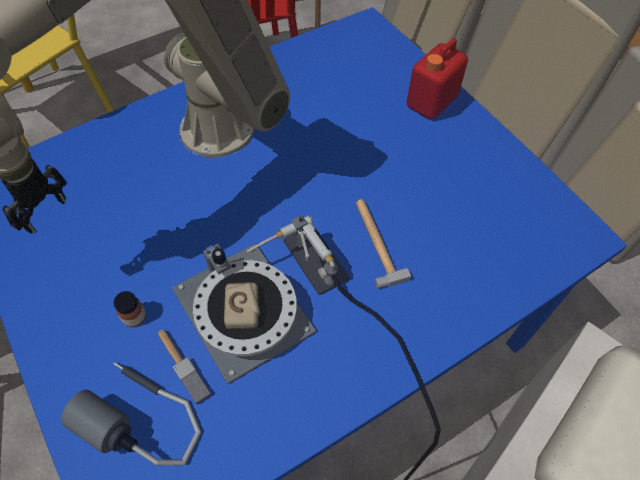

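The top view shows the knob at about (440,284), the gun handle from (320,285) to (320,218), and the trigger blade near (338,250). The scene view confirms this layout. Next I'll measure the positions using depth.

Run:
```python
from h import *
import pickle
c=pickle.load(open("top.pkl","rb")); d,P=cloud(c)
Z=P[...,2]
print("bench z",np.median(Z[330:,480:600]))
def blob(u0,u1,v0,v1,z0,z1):
    m=np.zeros(Z.shape,bool); m[v0:v1,u0:u1]=True; m&=(Z>z0)&(Z<z1); return P[m],m
q,m=blob(420,465,262,310,.143,.16); print("knob",len(q),q.mean(0),q.min(0),q.max(0))
# disc from white ring
q,m=blob(360,495,165,300,.068,.082); mm=m.astype(np.uint8)
ct=max(cv2.findContours(mm,0,1)[0],key=cv2.contourArea); hp=cv2.convexHull(ct).reshape(-1,2)
h=np.array([P[v,u] for u,v in hp]); h=h[(h[:,0]>np.median(h[:,0])-.03)]
A=np.c_[2*h[:,:2],np.ones(len(h))]; s=np.linalg.lstsq(A,(h[:,:2]**2).sum(1),rcond=None)[0]; print("disc",s[:2],np.sqrt(s[2]+s[0]**2+s[1]**2),len(h))
# gun
q,m=blob(295,410,205,305,.085,.135)
for v in range(212,300,5):
    r=[(u,round(P[v,u,1],3),round(Z[v,u],3)) for u in range(295,360,3) if m[v,u]]
    print(v,round(P[v,320,0],3),r)
im=cv2.resize(c["frame"][195:315,285:485],None,fx=4,fy=4,interpolation=cv2.INTER_CUBIC); cv2.imwrite("pics/crop.png",im[...,::-1])
```

```text
bench z -0.00035301479384391987
knob 193 [ 0.4855648  -0.21610143  0.15133359] [ 0.47184987 -0.23005227  0.14404316] [ 0.49982837 -0.20300957  0.15518231]
disc [ 0.59381224 -0.215385  ] 0.1188053251209378 27
212 0.639 []
217 0.621 [(319, np.float64(0.007), np.float64(0.101)), (322, np.float64(0.001), np.float64(0.103))]
222 0.611 [(316, np.float64(0.013), np.float64(0.105)), (319, np.float64(0.007), np.float64(0.108)), (322, np.float64(0.001), np.float64(0.109))]
227 0.601 [(316, np.float64(0.013), np.float64(0.102)), (319, np.float64(0.007), np.float64(0.107)), (322, np.float64(0.002), np.float64(0.104))]
232 0.591 [(313, np.float64(0.019), np.float64(0.109)), (316, np.float64(0.014), np.float64(0.111)), (319, np.float64(0.008), np.float64(0.112)), (322, np.float64(0.002), np.float64(0.112)), (325, np.float64(-0.004), np.float64(0.113))]
237 0.581 [(313, np.float64(0.02), np.float64(0.106)), (316, np.float64(0.014), np.float64(0.113)), (319, np.float64(0.008), np.float64(0.109)), (322, np.float64(0.002), np.float64(0.115)), (325, np.float64(-0.004), np.float64(0.11))]
242 0.572 [(31
[... 3630 characters left out ...]
p.float64(-0.018), np.float64(0.118)), (337, np.float64(-0.024), np.float64(0.109)), (340, np.float64(-0.03), np.float64(0.11)), (343, np.float64(-0.036), np.float64(0.111)), (346, np.float64(-0.041), np.float64(0.112)), (349, np.float64(-0.047), np.float64(0.115)), (352, np.float64(-0.053), np.float64(0.106)), (355, np.float64(-0.059), np.float64(0.105)), (358, np.float64(-0.065), np.float64(0.106))]
292 0.475 [(319, np.float64(0.011), np.float64(0.119)), (322, np.float64(0.005), np.float64(0.115)), (325, np.float64(-0.0), np.float64(0.119)), (328, np.float64(-0.006), np.float64(0.122)), (331, np.float64(-0.012), np.float64(0.118)), (334, np.float64(-0.018), np.float64(0.113))]
297 0.459 []
```

View pics/crop.png

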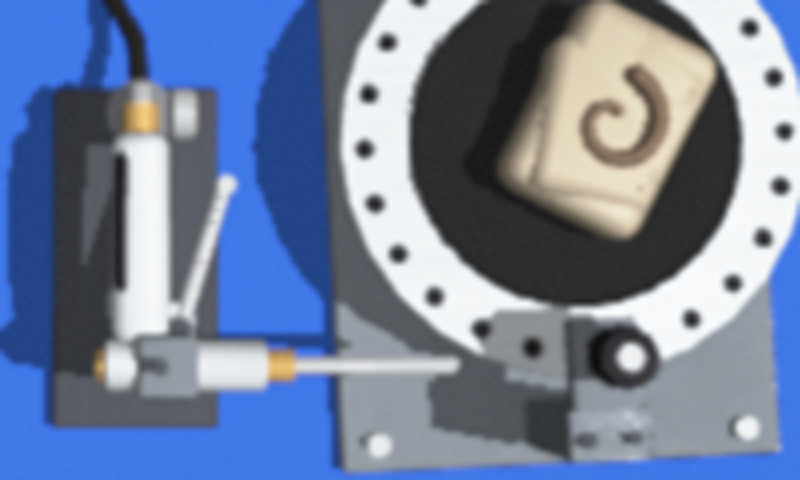

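Run:
```python
from h import *
import pickle
c=pickle.load(open("top.pkl","rb")); d,P=cloud(c); Z=P[...,2]
for n,u,v in (("tip",399.5,286.2),("b355",355,286.3),("b340",340,286.3),("htop",320.4,232),("hbot",320.4,277),("trigtip",341.5,241),("hL",313.3,250),("hR",327.5,250),("butt",320,218)):
    print(n,onplane(c,d,round(u),round(v),.10))
V,U=np.mgrid[0:480,0:640]
m=(V>228)&(V<275)&(U>309)&(U<330)&(Z>.09)&(Z<.13); q=P[m]
print("handle x slope",np.polyfit(q[:,0],q[:,1],1), "y range",np.percentile(q[:,1],[1,99]))
m=(V>276)&(V<297)&(U>337)&(U<401)&(Z>.09)&(Z<.125); q=P[m]; print("barrel x(y)",np.polyfit(q[:,1],q[:,0],1),q[:,1].min())
```

```text
tip [ 0.48155269 -0.14822756  0.1       ]
b355 [ 0.48420682 -0.05978555  0.1       ]
b340 [ 0.48507844 -0.03040377  0.1       ]
htop [0.59209506 0.005729   0.1       ]
hbot [0.50377406 0.00821545 0.1       ]
trigtip [ 0.57315131 -0.03705658  0.1       ]
hL [0.55702446 0.02046603 0.1       ]
hR [ 0.55620117 -0.00898466  0.1       ]
butt [0.61979503 0.0049501  0.1       ]
handle x slope [-0.01021554  0.01234576] y range [-0.00779977  0.02131614]
barrel x(y) [0.03163219 0.4872212 ] -0.14715768759023595
```

```bash
python3 -m handwheel '{"deltas": [[1,0,0,0,0.9],[1,0,0,0,0.9],[1,0,0,0,0.8]]}' 40
```

```text
clock: 0.48
tcp_pos: [0.2546, -0.5153, 0.3034]
orientation: [-0.001, 1.0, 0.0, -0.0]
wrist_force: [-0.1, -0.4, -0.1]
finger_gap: 0.0856
grip_force: 0.0
```

```bash
python3 -m handwheel '{"deltas": [[1,0.525,-0.916,0,0],[1,0.525,-0.916,0,0],[1,0.525,-0.916,0,0],[1,0.525,-0.916,0,0],[1,0.525,-0.916,0,0],[1,0.525,-0.916,0,0],[1,0.525,-0.916,0,0],[1,0.525,-0.916,0,0],[1,0.525,-0.916,0,0],[1,0.525,-0.916,0,0],[1,0.525,-0.916,0,0],[1,0.525,-0.916,0,0],[1,0.525,-0.916,0,0],[1,0.525,-0.916,0,0.1],[1,0,0,0,0],[1,0,0,0,0]]}'
python3 - <<'E'
from h import *
c=optics.read_camera("wrist"); d,P=cloud(c); s=status.get_state()
print(s["tcp_pos"],s["orientation"]); cv2.imwrite("pics/w1.png",c["frame"][...,::-1])
import pickle; pickle.dump(c,open("w1.pkl","wb"))
E
```

```text
clock: 2.48
tcp_pos: [0.5457, -0.0012, 0.3034]
orientation: [0.0, 1.0, -0.006, -0.001]
wrist_force: [-0.2, -0.2, -0.3]
finger_gap: 0.085
grip_force: 0.0
[ 0.5456045  -0.00163018  0.30354585] [ 1.11320220e-04  9.99979364e-01 -6.40467792e-03 -4.88156098e-04]
```

View pics/w1.png

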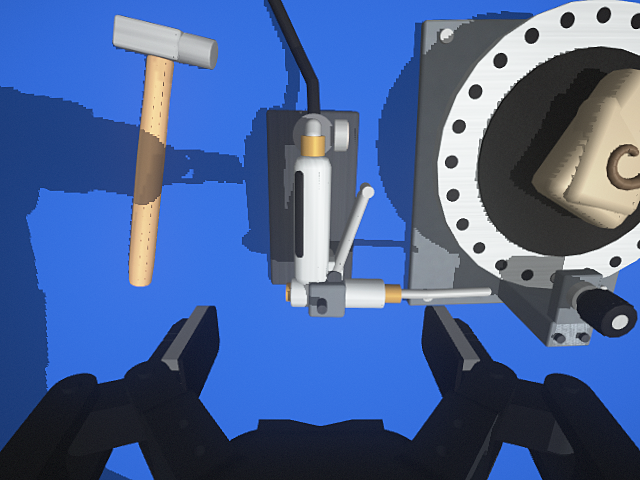

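The wrist view shows the handle between columns 294 and 330, rows 158 to 280. The trigger blade runs from (333,275) to its tip at (368,190), and the barrel axis lies on row 293. I'll cast these points onto z = 0.1.

Run:
```python
from h import *
import pickle
c=pickle.load(open("w1.pkl","rb")); d,P=cloud(c); Z=P[...,2]
for n,u,v in (("tip",491,293),("barrel",370,293),("hL",294,220),("hR",330,220),("htop",312,165),("hbot",312,270),("trig tip",368,190),("trig mid",354,230),("trig outer",360,230)):
    print(n,onplane(c,d,u,v,.10).round(4),P[v,u].round(4))
```

```text
tip [ 0.4829 -0.1478  0.1   ] [ 0.4374 -0.1937  0.0137]
barrel [ 0.4847 -0.0434  0.1   ] [ 0.4911 -0.0416  0.1123]
hL [0.55  0.019 0.1  ] [0.5517 0.0185 0.1059]
hR [ 0.5496 -0.0096  0.1   ] [ 0.5248 -0.0119  0.0124]
htop [0.593  0.0039 0.1   ] [0.5946 0.0036 0.1127]
hbot [0.5067 0.0055 0.1   ] [0.5126 0.0051 0.1135]
trig tip [ 0.5734 -0.039   0.1   ] [ 0.5752 -0.0378  0.1092]
trig mid [ 0.5411 -0.0288  0.1   ] [ 0.5441 -0.0279  0.1094]
trig outer [ 0.541  -0.0336  0.1   ] [ 5.094e-01 -4.500e-02 -2.000e-04]
```

```bash
python3 -m handwheel '{"deltas": [[1,0.06,0.03,0.5,0],[1,0,0,0.5,0],[1,0,0,0.5,0],[1,0,0,0.5,0],[1,0,0,0.5,0],[1,0,0,0.5,0],[1,0,0,0.4,0],[1,0,0,0.3,0],[1,0,0,0.2,0],[1,0,0,0,0]]}'
```

```text
clock: 3.78
tcp_pos: [0.5482, -0.0024, 0.1475]
orientation: [-0.0, 1.0, -0.006, -0.0]
wrist_force: [0.2, -0.7, 0.2]
finger_gap: 0.0858
grip_force: 0.0
```

```bash
python3 -m handwheel '{"deltas": [[0,0,0,0,0],[0,0,0,0,0],[-0.3,0,-0.04,0,0],[-0.3,0,-0.04,0,0],[-0.5,0,0,0,0],[-0.5,0,0,0,0]]}' 35
```

```text
clock: 4.53
tcp_pos: [0.5497, 0.001, 0.15]
orientation: [-0.0, 1.0, -0.006, 0.002]
wrist_force: [-1.2, 0.0, 8.7]
finger_gap: 0.0371
grip_force: 36.3
```

```bash
python3 -m handwheel '{"deltas": [[-0.5,0,0,0,0],[-0.5,0,0,0,0],[-0.5,0,0,0,0],[-0.5,0,0,0,0],[-0.5,0,0,0,0],[-0.5,0,0,0,0],[-0.5,0,0,0,0],[-0.5,0,0,0,0],[-0.5,0,0,0,0],[-0.5,0,0,0,0]]}'
python3 - <<'E'
from h import *
s=status.get_state(); print(s["finger_gap"],s["grip_force"],s["wrist_force"])
c=optics.read_camera("top"); cv2.imwrite("pics/t2.png",cv2.resize(c["frame"][195:315,285:485],None,fx=3,fy=3)[...,::-1])
E
```

```text
clock: 5.78
tcp_pos: [0.5496, 0.001, 0.15]
orientation: [-0.0, 1.0, -0.006, 0.002]
wrist_force: [-1.5, 1.2, 9.5]
finger_gap: 0.0367
grip_force: 36.3
0.03669842160533601 36.28234684467316 [-1.535374    1.19291141  9.47337227]
```

View pics/t2.png

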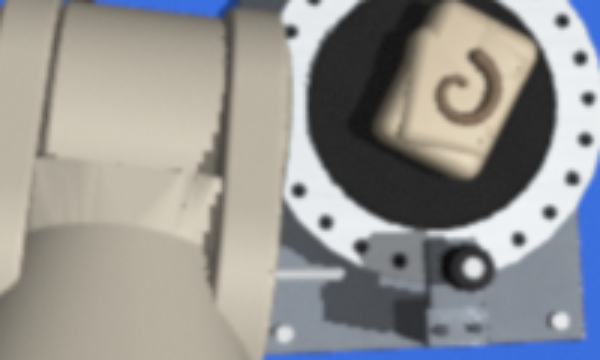

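The arm hides the gun in this picture, and the knob at crop (468,267) hasn't moved. The 36.7 mm gap matches the squeezed 37 mm, so I'll let go and rise.

```bash
python3 -m handwheel '{"deltas": [[0.3,0,0.04,0,0],[1,0,0.04,0,0],[1,0,0,0,0],[1,0,0,0,0],[1,0,0,0,0],[1,0,0,0,0],[1,0,0,-0.3,0],[1,0,0,-0.5,0],[1,0,0,-0.5,0],[1,0,0,-0.5,0],[1,0,0,-0.5,0],[1,0,0,-0.5,0],[1,0,0,-0.5,0],[1,0,0,-0.5,0],[1,0,0,0,0]]}'
python3 - <<'E'
from h import *
c=optics.read_camera("wrist"); d,P=cloud(c)
cv2.imwrite("pics/w3.png",c["frame"][...,::-1])
E
```

```text
clock: 7.7
tcp_pos: [0.5493, -0.0025, 0.3022]
orientation: [0.0, 1.0, -0.006, 0.002]
wrist_force: [0.4, 0.3, 0.2]
finger_gap: 0.0857
grip_force: 0.0
```

View pics/w3.png

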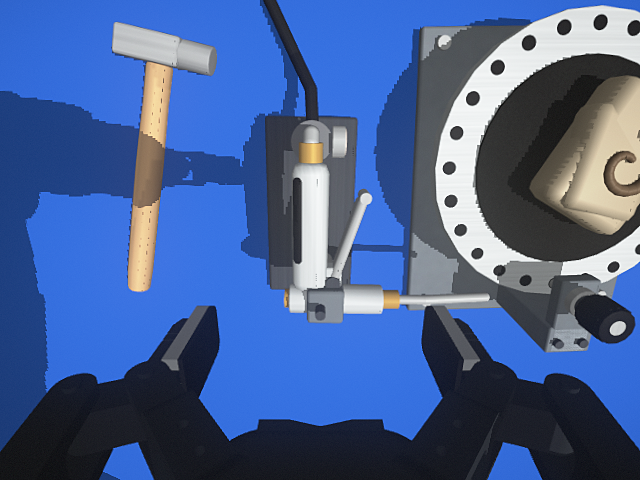

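Trigger has sprung out again: its tip is back at (365,198), with the same angle as before. Moving over the knob.

```bash
python3 -m handwheel '{"deltas": [[1,-0.253,0.893,0,0],[1,-0.253,0.893,0,0],[1,-0.253,0.893,0,0],[1,-0.253,0.893,0,0],[1,-0.253,0.893,0,0],[1,-0.253,0.893,0,0],[1,0,0,0,0],[1,0,0,0,0]]}'
python3 - <<'E'
from h import *
c=optics.read_camera("wrist"); d,P=cloud(c); Z=P[...,2]
s=status.get_state(); print(s["tcp_pos"])
m=(Z>.145)&(Z<.158)&(np.hypot(P[...,0]-.4856,P[...,1]+.2161)<.03)
q=P[m]; print(len(q),q.mean(0),q.min(0),q.max(0))
if len(q): (x,y),r=cv2.minEnclosingCircle(q[:,:2].astype(np.float32)); print(x,y,r)
cv2.imwrite("pics/w4.png",c["frame"][...,::-1])
E
```

```text
clock: 8.75
tcp_pos: [0.4848, -0.2155, 0.2992]
orientation: [-0.001, 1.0, -0.006, -0.001]
wrist_force: [-0.3, 1.2, -0.2]
finger_gap: 0.0852
grip_force: 0.0
[ 0.48497438 -0.21514175  0.29935508]
1560 [ 0.48689275 -0.21971004  0.151984  ] [ 0.47136961 -0.23481097  0.14501479] [ 0.50101424 -0.20457789  0.15467464]
0.4856105446815491 -0.21973390877246857 0.015503661707043648
```

View pics/w4.png

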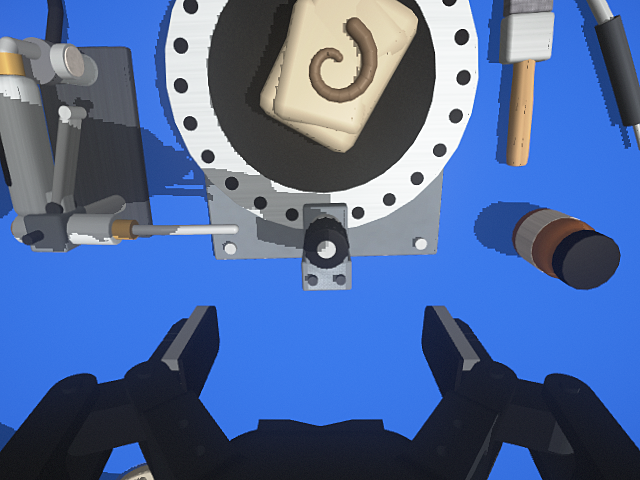

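The knob top is at (326,248), centred between the fingers, with bracket and nozzle clear of them. I'll descend, then check the centring once down.

```bash
python3 -m handwheel '{"deltas": [[1,0.03,0.07,0.5,0],[1,0,0,0.5,0],[1,0,0,0.5,0],[1,0,0,0.5,0],[1,0,0,0.3,0],[1,0,0,0.3,0],[1,0,0,0.08,0],[1,0,0,0,0],[0.3,0,0,0,0],[0,0,0,0,0],[0,0,0,0,0],[-0.1,0,0,0,0],[-0.1,0,0,0,0]]}' 60
```

```text
clock: 10.42
tcp_pos: [0.4863, -0.2188, 0.1927]
orientation: [0.0, 1.0, -0.006, 0.0]
wrist_force: [-1.0, -0.3, 0.1]
finger_gap: 0.0385
grip_force: 0.0
```

```bash
python3 -m handwheel '{"deltas": [[-0.2,0,0,0,0],[-0.3,0,0,0,0],[-0.5,0,0,0,0],[-0.5,0,0,0,0],[-0.5,0,0,0,0]]}' 60
```

```text
clock: 11.05
tcp_pos: [0.4863, -0.219, 0.193]
orientation: [0.0, 1.0, -0.006, 0.0]
wrist_force: [-1.6, -1.5, 2.1]
finger_gap: 0.0272
grip_force: 59.1
```

```bash
python3 -m handwheel '{"deltas": [[-0.5,0,0,-0.08,0],[-0.5,0,0,-0.08,0],[-0.5,0,0,-0.08,0],[-0.5,0,0,-0.08,0],[-0.5,0,0,0,0],[-0.5,0,0,0,0]]}' 80
```

```text
clock: 11.8
tcp_pos: [0.4862, -0.219, 0.2038]
orientation: [-0.0, 1.0, -0.006, -0.001]
wrist_force: [3.5, -5.7, -14.0]
finger_gap: 0.027
grip_force: 79.6
```

```bash
python3 -m handwheel '{"deltas": [[-0.5,0,0,-0.06,0],[-0.5,0,0,-0.05,0],[-0.5,0,0,0,0],[-0.5,0,0,0,0],[-0.5,0,0,0,0]]}' 80
```

```text
clock: 12.42
tcp_pos: [0.4862, -0.219, 0.2072]
orientation: [-0.0, 1.0, -0.006, -0.001]
wrist_force: [5.3, -6.6, -19.0]
finger_gap: 0.0269
grip_force: 80.9
```

```bash
python3 -m handwheel '{"deltas": [[-0.5,0,0,-0.05,0],[-0.5,0,0,0,0],[-0.5,0,0,0,0],[-0.5,0,0,0,0],[-0.5,0,0,0,0],[-0.5,0,0,0,0]]}' 80
python3 - <<'E'
from h import *
c=optics.read_camera("scene"); d,P=cloud(c)
cv2.imwrite("pics/s5.png",cv2.resize(c["frame"][180:350,110:350],None,fx=3,fy=3,interpolation=cv2.INTER_CUBIC)[...,::-1])
print(status.get_state()["wrist_force"])
E
```

```text
clock: 13.18
tcp_pos: [0.4862, -0.219, 0.2073]
orientation: [-0.001, 1.0, -0.006, -0.002]
wrist_force: [8.6, -8.5, -32.3]
finger_gap: 0.027
grip_force: 81.7
[  8.89854319  -8.58732867 -31.74473381]
```

View pics/s5.png

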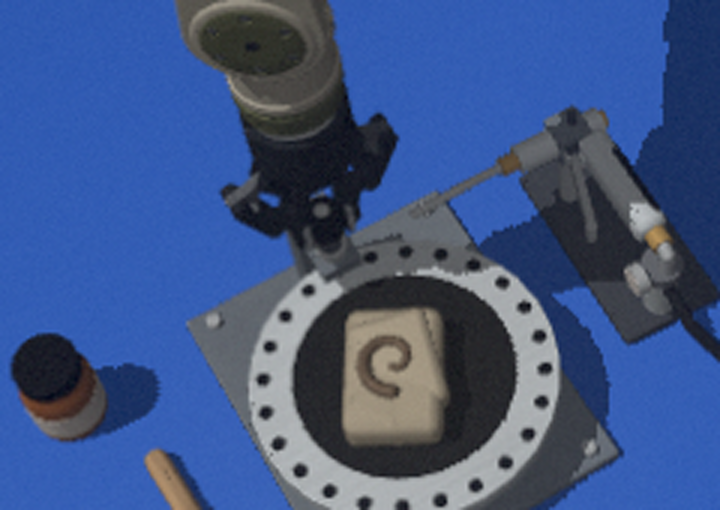

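The fingers hold the knob at crop (322,210). The last 2 mm of command only raised the force (19 to 32 N, 0.1 mm of motion), so the plunger is on its stop. I'll ease the pull slightly so the knob can't slip, then hand in.

```bash
python3 -m handwheel '{"deltas": [[-0.5,0,0,0.03,0],[-0.5,0,0,0,0],[-0.5,0,0,0,0],[-0.5,0,0,0,0]]}' 80 && python3 -c "
from workcell import status,hand_in
s=status.get_state();print(s['tcp_pos'],s['wrist_force'])
if s['tcp_pos'][2]>.2062: print(hand_in())"
```

```text
clock: 13.72
tcp_pos: [0.4862, -0.219, 0.2072]
orientation: [-0.001, 1.0, -0.006, -0.001]
wrist_force: [7.0, -7.7, -24.9]
finger_gap: 0.027
grip_force: 83.1
[ 0.48620338 -0.21901269  0.20724793] [  6.96059491  -7.7272175  -24.93772482]
the job is handed in; nothing more can be done
None
```

I squeezed the air gun's trigger fully for over a second and let it spring back out, then pulled the plunger knob up about 14 mm to its stop, where the gripper still holds it; the job is handed in at 13.7 s, but no verdict came back.

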